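# Tip out the drain cover for washing

## Task

The loose cover lying flush in the drain box needs washing. Press down its end with the round thumb mark until the other end has tipped fully up, take the cover out by that raised end and lay it flat on the floor of the shallow steel pan, beside the spoon, without dropping it. Then push the empty rocking seat in the drain box back down level, and leave the mug and the spoon undisturbed.

Things in the scene. Friction and masses are not known exactly. Their poses are not given: they have to be found in the camera images.
- cover_center (a point): centre (half-way up) of the loose flat steel drain cover, 160 x 60 x 8 mm, about 0.28 kg, with five dark drain slots on top and one round thumb mark. It lies in the drain box, its top flush with the box's top, with 3 to 4 mm of gap all round, so it cannot be gripped until it is tipped. Its x axis runs along its length from the thumb-mark end to the end that tips up; z is up through its face
- cover_press (a point): the round thumb mark, 26 mm across, on the cover's top face, on its midline 20 mm from the end that is to be pressed. Pressing here with about 3 to 6 N tips the cover and its seat together, and the mark sinks about 18 mm before it comes to a hard stop. Same axes as the cover
- cover_lift (a point): a point in the cover, half-way through its 8 mm thickness, on its midline 18 mm from the end that tips up. When fully tipped it stands about 25 mm higher than at the start and the cover can be gripped here across its 60 mm width, over the box's top. Same axes as the cover
- seat (a joint): rocking seat under the cover, a dark steel plate 156 x 54 x 4 mm in the recess, hinged across the recess 10 mm from the middle of the cover, towards the thumb mark, 40 mm above the table. 0 = level (cover flush), 0.36 rad = fully tipped, hard stop at both. The hinge is stiff (0.16 N m of friction): it stays at whatever angle it is left, with or without the cover
- seat_end (a point): point on the upper face of the seat, on its midline 80 mm from the hinge and 8 mm in from its end, at the end that tips up. Level, it lies 8 mm below the top of the drain box (47 mm above the table); tipped, about 28 mm higher. Pushing it down with 2 to 4 N brings the seat level. Its x axis runs from the hinge to this end, along the seat's face
- drainbox: fixed low aluminium drain box, 260 x 180 mm and 55 mm high, flat top, with a recess 168 x 66 mm in the middle that holds seat and cover; a short grey spout on its +y side. Origin: centre of its underside, on the table. x along the recess, towards the end that tips up
- pan: fixed shallow steel pan, 320 x 250 mm outside, walls 40 mm high and 4 mm thick with a narrow flat rim round the outside (357 x 274 mm over all), flat floor 4 mm above the table. Origin: centre of its underside. x along its length. A spoon lies in it along its +y side
- pan_spot (a point): on the pan's floor, the middle of the clear part: 35 mm from the pan's middle towards -y of the pan. Same axes as the pan. The cover fits here lengthwise with some 55 mm to spare on either long side
- spoon: loose 220 mm steel spoon lying in the pan lengthwise, about 80 mm from the pan's middle line on the +y side. Origin under its middle; x along it
- mug: loose white mug, 72 mm across and 85 mm high, standing between drain box and pan. Origin: centre of its underside
Mind the look-alikes: they are no part of the job. Of the things that look like the part that bears cover_center, the larger one is meant.

How it is judged:
On the way:
1. the cover, still in its seat, is tipped fully up (seat beyond 0.3 rad) (value of joint seat above 0.3 rad and horizontal distance between cover_center and drainbox below 0.02 m and angle between cover_center's own z axis and vertical above 0.25 rad), for 0.2 s.
At the end, for the whole second after the job is handed in: the cover lies flat (within 0.08 rad) and still on the floor of the pan, inside its walls, its centre below 16 mm above the table (8 mm when flat on the floor), and the seat is level (below 0.05 rad) (z of cover_center in the frame of pan between 0 and 0.016 m and angle between cover_center's own z axis and vertical below 0.08 rad and linear speed of cover below 0.02 m/s and x of cover_center in the frame of pan between -0.156 and 0.156 m and y of cover_center in the frame of pan between -0.121 and 0.121 m and value of joint seat below 0.05 rad); the robot touches nothing.
It fails at once if the cover is dropped: it moves faster than 0.9 m/s (a fall of about 40 mm) while not held (linear speed of cover above 0.9 m/s and contact force between cover and the fingers below 0.1 N).
It fails at once if the mug is moved more than 40 mm or tipped (distance of mug from where it was at the start of the episode above 0.04 m or angle between mug's own z axis and vertical above 0.5 rad).
It fails at once if the spoon is moved more than 40 mm (distance of spoon from where it was at the start of the episode above 0.04 m).
It also fails if it takes over 64 s, if anything falls off the work surface, if the arm or the gripper's body presses on something with over 40 N, if the wrist force passes 120 N, or if a joint passes its speed limit or range.

## Robot

A 6-joint arm with a two-finger parallel gripper is mounted at the origin on the work surface. World frame = base frame: x ahead of the robot, y to its left, z up, the work surface at z = 0. Lengths are in m, angles in rad, forces in N, time in s.
With the tool pointing down it reaches from about 0.375 to 0.825 m from the base axis. Payload 5.5 kg.
Tool frame: the origin (TCP) lies between the finger pads; the fingertips stand 25 mm ahead of it and the grasp point (between the pads) lies 6 mm ahead of it; z points along the fingers, y is the line along which they close (so a half turn about z gives the same grasp; the last joint's range is limited). The gripper opens to 85 mm and grips with 20 to 120 N. Pads are 22 mm wide; open, the fingers measure 114 mm over their backs; the gripper's body (76 mm by 85 mm) begins 54 mm behind the grasp point. The pads swing forward as they close: fully open they stand 13 mm farther back than shut.
Start: joints at [1.131, 0.314, -0.047, 1.21, 0, 1.571], TCP at [0.255, 0.543, 0.256] pointing down, gripper open.
Joint ranges: [-2.67, 2.67], [-0.69, 1.73], [-1.03, 1.25], [-2.08, 2.16], [-1.42, 1.45], [-3.14, 3.14]. Speed limits (rad/s): [2.39, 2.39, 3.01, 3.14, 3.14, 3.14].

## Interface

Orientations are given as a rotation vector (axis times angle).
In Python, from cell import robot, optics, order gives the robot as it stands. The module is installed in compiled form; this text tells all that it offers.
- The arm moves only by the tool apply_moves, never from a script. Its arguments are lists of equal length, an entry for each row: "linear": the shift along the tool's x, y, z in m, a list of three; "angular": the turn, a rotation vector about the tool's x, y, z in rad, a list of three; "hand": the gripper's target within -1 to 1 (fully open at 1, half-way at 0, shut at -1). In form: {"linear": [[dx, dy, dz], ...], "angular": [[rx, ry, rz], ...], "hand": [hand, ...]}. A call has 1 to 20 rows; each row is the pose to reach, as a shift and turn from the pose commanded when the call began, along the tool's axes at that moment; what a row does not reach only later rows make up. A row lasts 1/8 s, in which the tool goes at most 62.5 mm and 10.7 degrees, less where a joint would pass 70% of its speed; a pose out of reach is approached as far as the arm can. A call with a gripper value outside its range is refused whole. The fingers move at their own pace and stop on an object; "newtons" is the grip in N (left out, the last holds). Time passes only in rows, so rows that repeat a pose let the fingers close. It gives the time, the measured TCP pose, the force, the opening and the grip force at its end, in the units of the state.
- robot.observe(): the state, without advancing time (a new reading comes with each control period).
- optics.read_camera(name): name is "side" or "top"; returns (picture, depth): 480x640x3 uint8, blue, green, red; 480x640 float32, m along the optical axis (not along the pixel's ray), 0 where there is no reading.
- optics.camera_info(name): a dict with "fx", "fy", "cx", "cy" (pixels), "world_to_cam" (4x4, takes a point from world to camera coordinates). Camera axes: x right, y up, looking along -z (the intrinsics and any distortion apply to the point x, -y, -z); pixel columns grow to the right and rows downward; lengths in m; the calibration is good to about 2 mm. A picture is of the moment at which its call begins. camera_info takes no time and is no camera call.
- order.sign_off(): hands the job in; it is judged then, once.
The state is a dict: "t": time; "q": joint angles; "qvel": joint speeds; "tau": joint torques, N m; "eef_pos": TCP position; "eef_rot": TCP orientation; "ft_force": force on the tool from outside, world axes, zero at the start; "moment": the same for the moment, N m; "opening": opening from 0.0 (shut) to 1.0 (fully open); "finger_force": force on a finger pad.
Only numpy, scipy, OpenCV 4.12 (cv2) and the standard library are available. Lean on these libraries where they do the work, as an engineer would, in place of code of your own. Each camera call takes 0.05 s, during which the arm holds its last target. There are 200 camera calls.

## Working session

There is one attempt and no reset: what is moved stays moved. The work goes in short steps, Python scripts to look and compute and a tool call to move; the robot and the scene stay as the last step left them, time stands still between calls to the robot, and variables do not carry over. Pictures are saved under pics/ and viewed, at most 10 in all, crops included, and the job is handed in when it is done.

Besides the shell and the picture viewer there is one more tool, called after "Request:" as name(argument=value, ...) on one line, values as JSON. apply_moves: Moves the arm, as the interface text tells. Its arguments: {"type":"object","properties":{"linear":{"type":"array","items":{"type":"array","items":{"type":"number"}}},"angular":{"type":"array","items":{"type":"array","items":{"type":"number"}}},"hand":{"type":"array","items":{"type":"number"}},"newtons":{"type":"number"}},"required":["linear","angular","hand"]}

```bash
mkdir -p pics; cat > h.py <<'E'
import numpy as np,cv2
from cell import robot,optics,order
from scipy.spatial.transform import Rotation as R
def cloud(n,d):
    c=optics.camera_info(n);M=np.linalg.inv(np.array(c["world_to_cam"]))
    v,u=np.mgrid[0:480,0:640]
    P=np.stack([(u-c["cx"])/c["fx"]*d,-(v-c["cy"])/c["fy"]*d,-d],-1)
    return P@M[:3,:3].T+M[:3,3]
def ray(n,uv,z):
    c=optics.camera_info(n);M=np.linalg.inv(np.array(c["world_to_cam"]))
    uv=np.atleast_2d(np.array(uv,float))
    D=np.stack([(uv[:,0]-c["cx"])/c["fx"],-(uv[:,1]-c["cy"])/c["fy"],-np.ones(len(uv))],-1)@M[:3,:3].T
    o=M[:3,3];return o+D*((z-o[2])/D[:,2])[:,None]
E
python3 - <<'E'
from h import *
for n in("top","side"):
    p,d=optics.read_camera(n);cv2.imwrite(f"pics/{n}0.png",p);np.save(f"{n}0.npy",d)
    i=optics.camera_info(n);print({k:i[k] for k in i if k!="world_to_cam"},np.linalg.inv(np.array(i["world_to_cam"]))[:3].round(3).tolist())
s=robot.observe();print(s["eef_pos"],s["eef_rot"],s["opening"],s["ft_force"])
E
```

```text
{'fx': 466.7196992845932, 'fy': 466.7196992845932, 'cx': 324.79808141251726, 'cy': 241.67492187160704} [[0.004, 0.997, -0.083, 0.438], [-1.0, 0.003, -0.016, 0.007], [-0.015, 0.083, 0.996, 1.041]]
{'fx': 498.5959037902132, 'fy': 498.5959037902132, 'cx': 311.79757433479756, 'cy': 242.1882350557133} [[0.936, 0.196, -0.293, 0.278], [-0.352, 0.569, -0.743, -0.615], [0.021, 0.799, 0.601, 0.593]]
[0.25525556 0.54247148 0.25552997] [-6.85241223e-01 -3.06561056e+00  2.34231109e-03] 1.0001226131712646 [-0.08999866  0.47044734 -0.11252464]
```

View pics/top0.png

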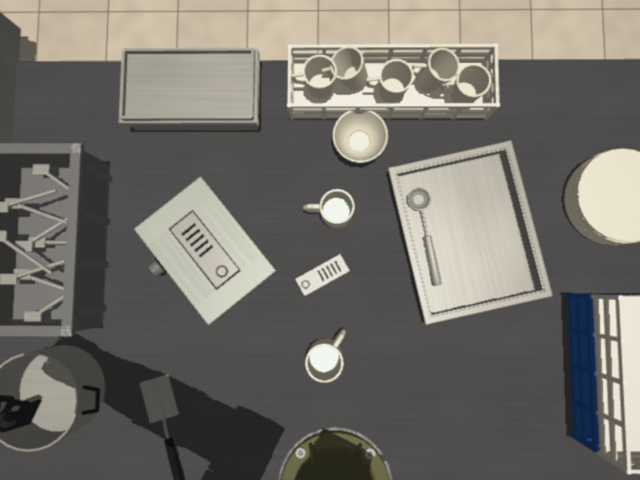

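View pics/side0.png

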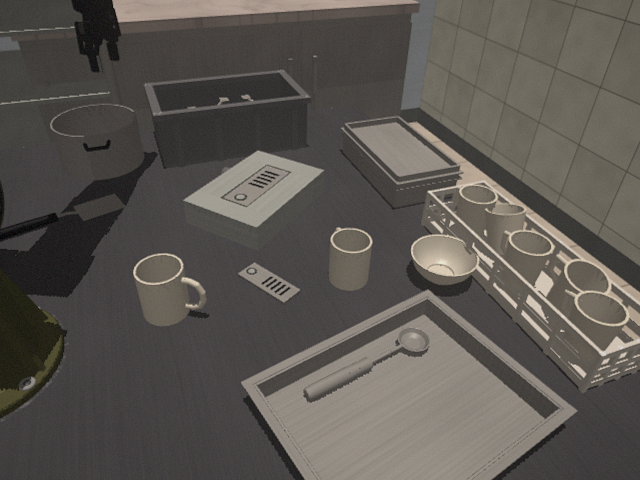

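The top view shows the drain box around (205,250), with the thumb mark at (222,271) and the slots toward (195,235). The pan is at (470,232) with the spoon at (425,235). A mug stands at (338,208), and the small look-alike cover is at (322,275). The side view agrees.

```bash
python3 - <<'E'
from h import *
p=cv2.imread("pics/top0.png");d=np.load("top0.npy");P=cloud("top",d)
g=cv2.cvtColor(p,cv2.COLOR_BGR2GRAY)
def rect(m,n="",z=0,amin=50):
    cs,_=cv2.findContours(m.astype(np.uint8),cv2.RETR_EXTERNAL,cv2.CHAIN_APPROX_NONE)
    for c in cs:
        if cv2.contourArea(c)<amin: continue
        w=ray("top",c[:,0,:],z)[:,:2].astype(np.float32)
        r=cv2.minAreaRect(w); print(n,np.round(r[0],4),np.round(r[1],4),round(r[2],2),"px",c[:,0].mean(0).round(0))
Z=P[...,2]
v,u=np.mgrid[0:480,0:640]
box=(u>125)&(u<285)&(v>165)&(v<335)
rect(box&(g>110)&(Z>.035),"box",.055,2000)
bm=cv2.erode((cv2.morphologyEx((box&(g>110)&(Z>.035)).astype(np.uint8),cv2.MORPH_CLOSE,np.ones((25,25)))),np.ones((9,9)))
rect((bm>0)&(g<110),"gap",.055,6)
pan=(u>380)&(u<560)&(v>135)&(v<330)
rect(pan&(Z>.025)&(Z<.06),"rim",.04,500)
print("ztop",np.median(Z[(bm>0)]),"panfloor",np.median(Z[220:280,460:500]), "table",np.median(Z[330:340,400:440]))
rect((u>300)&(u<360)&(v>180)&(v<235)&(Z>.07),"mug",.085)
for n,(a,b) in dict(circ=(222,271),slot=(195,235)).items(): print(n,ray("top",(a,b),.055))
c=p[165:335,125:285];cv2.imwrite("pics/c.png",cv2.resize(c,None,fx=3.5,fy=3.5,interpolation=cv2.INTER_CUBIC))
E
```

```text
box [0.5032 0.2792] [0.262  0.1824] 39.21 px [204. 250.]
gap [0.4404 0.2282] [0.0042 0.0617] 36.87 px [227. 279.]
gap [0.4735 0.3788] [0.0324 0.0098] 39.29 px [158. 263.]
gap [0.4998 0.2765] [0.005  0.0316] 40.45 px [205. 251.]
gap [0.5117 0.2856] [0.0051 0.033 ] 39.31 px [201. 245.]
gap [0.5234 0.2952] [0.0051 0.033 ] 39.35 px [197. 240.]
gap [0.5349 0.305 ] [0.0056 0.0334] 36.67 px [193. 234.]
gap [0.5459 0.3143] [0.0058 0.0331] 39.42 px [188. 229.]
rim [ 0.5465 -0.2851] [0.3445 0.2745] 12.86 px [469. 232.]
ztop 0.05494970529185489 panfloor 0.004093855944369951 table 0.0006310888684090132
mug [0.5913 0.004 ] [0.0763 0.0777] 45.29 px [332. 206.]
circ [[0.4573147  0.24003985 0.055     ]]
slot [[0.53368572 0.29949527 0.055     ]]
```

View pics/c.png

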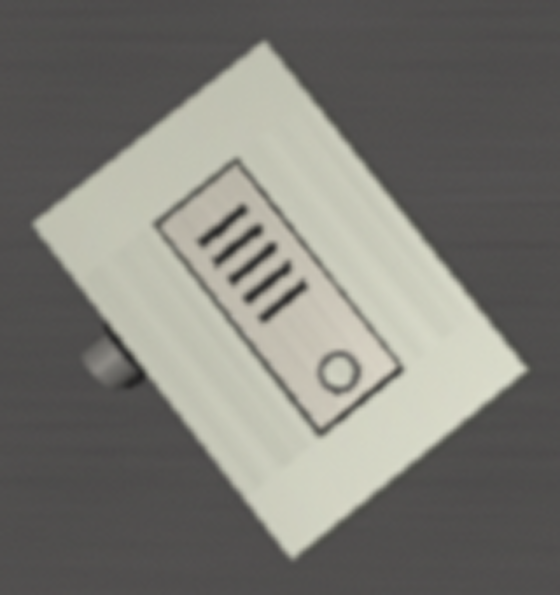

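```bash
cat >> h.py <<'E'
def Rt(yaw,tilt=0):
    # yaw (deg) = heading of cover x; tool y = cover y, tool z = -cover z; tilt: cover x raised (rad)
    a=np.radians(yaw);x=np.array([np.cos(a)*np.cos(tilt),np.sin(a)*np.cos(tilt),np.sin(tilt)])
    y=np.array([-np.sin(a),np.cos(a),0]);z=np.cross(x,y)
    return np.stack([-x,y,-z],1)
def go(p,Rg):
    s=robot.observe();R0=R.from_rotvec(s["eef_rot"])
    print("lin",R0.inv().apply(np.array(p)-s["eef_pos"]).round(4).tolist(),"ang",(R0.inv()*R.from_matrix(Rg)).as_rotvec().round(4).tolist(),"q",np.round(s["q"],2),"f",np.round(s["ft_force"],1))
BC=np.array([.5032,.2792,0]);YB=39.2;ux=np.array([.775,.632,0])
E
python3 -c "
from h import *
go(BC-.06*ux+[0,0,.12],Rt(YB))"
```

```text
lin [-0.3105, -0.1865, 0.1358] ang [-0.0014, -0.0009, -1.124] q [ 1.13  0.31 -0.05  1.21 -0.    1.57] f [-0.1  0.5 -0.1]
```

Request:
apply_moves(linear=[[-0.31,-0.186,0.136],[-0.31,-0.186,0.136],[-0.31,-0.186,0.136],[-0.31,-0.186,0.136],[-0.31,-0.186,0.136],[-0.31,-0.186,0.136],[-0.31,-0.186,0.136],[-0.31,-0.186,0.136],[-0.31,-0.186,0.136],[-0.31,-0.186,0.136]], angular=[[0,0,-1.124],[0,0,-1.124],[0,0,-1.124],[0,0,-1.124],[0,0,-1.124],[0,0,-1.124],[0,0,-1.124],[0,0,-1.124],[0,0,-1.124],[0,0,-1.124]], hand=[-1,-1,-1,-1,-1,-1,-1,-1,-1,-1])

```text
t: 1.35
eef_pos: [0.4566, 0.2436, 0.1207]
eef_rot: [-1.055, 2.958, 0.0]
ft_force: [-0.2, -0.4, 0.3]
opening: -0.005
finger_force: 0.0
```

```bash
python3 -c "
from h import *
go(BC-.06*ux+[0,0,.082],Rt(YB));print(robot.observe()['eef_pos'],robot.observe()['opening'])"
```

```text
lin [0.0014, -0.0019, 0.0387] ang [0.0001, 0.0007, 0.0011] q [ 0.49  0.26 -0.45  0.86  0.   -0.2 ] f [-0.2 -0.4  0.3]
[0.4565566  0.24361496 0.12073237] -0.004705711953280555
```

Request:
apply_moves(linear=[[0.001,-0.002,0.03],[0.001,-0.002,0.038],[0.001,-0.002,0.042],[0.001,-0.002,0.045],[0.001,-0.002,0.048],[0.001,-0.002,0.051],[0.001,-0.002,0.054],[0.001,-0.002,0.057],[0.001,-0.002,0.059],[0.001,-0.002,0.059]], angular=[[0,0,0],[0,0,0],[0,0,0],[0,0,0],[0,0,0],[0,0,0],[0,0,0],[0,0,0],[0,0,0],[0,0,0]], hand=[-1,-1,-1,-1,-1,-1,-1,-1,-1,-1])

```text
t: 2.6
eef_pos: [0.4556, 0.2398, 0.0633]
eef_rot: [1.054, -2.957, 0.001]
ft_force: [-11.7, -6.3, 21.8]
opening: 0.003
finger_force: 12.4
```

Request:
apply_moves(linear=[[0,0,0],[0,0,0],[0,0,-0.01],[0,0,-0.04],[0,0,-0.1]], angular=[[0,0,0],[0,0,0],[0,0,0],[0,0,0],[0,0,0]], hand=[-1,-1,-1,-1,1])

```text
t: 3.22
eef_pos: [0.456, 0.2401, 0.1613]
eef_rot: [1.053, -2.956, 0.001]
ft_force: [1.6, 0.5, 0.9]
opening: 0.198
finger_force: 0.0
```

```bash
python3 - <<'E'
from h import *
p,d=optics.read_camera("side");P=cloud("side",d);cv2.imwrite("pics/s1.png",cv2.resize(p[130:260,160:350],None,fx=4,fy=4))
Q=P.reshape(-1,3)-BC;a=Q@ux;b=Q@np.array([-.632,.775,0])
for x in np.arange(-.08,.09,.01):
    m=(abs(a-x)<.004)&(abs(b)<.025);print(round(x,3),m.sum(),np.median(Q[m,2]).round(4) if m.any() else 0)
for x in (.03,.05,.06,.07):
    m=(abs(a-x)<.005)&(Q[:,2]>.062)&(Q[:,2]<.1);print("width",x,np.percentile(b[m],[1,99]).round(4),)
m=(abs(b)<.02)&(Q[:,2]>.06)&(Q[:,2]<.1)&(a>0);print("end",np.percentile(a[m],[1,99]).round(4))
th=.36;L=BC+ux*(-.01+.072*np.cos(th)-.011*np.sin(th))+[0,0,.04+.072*np.sin(th)+.011*np.cos(th)]
Rg=Rt(YB,th);print("L",L)
for k in(.06,.0): go(L-Rg[:,2]*(k+.016),Rg)
E
```

```text
-0.08 337 0.2234
-0.07 523 0.1891
-0.06 195 0.1607
-0.05 116 0.043
-0.04 72 0.045
-0.03 78 0.0487
-0.02 71 0.0526
-0.01 74 0.0566
-0.0 65 0.0601
0.01 61 0.0641
0.02 63 0.0674
0.03 72 0.071
0.04 63 0.0753
0.05 64 0.0785
0.06 61 0.0826
0.07 19 0.0842
0.08 58 0.0347
width 0.03 [-0.572   0.5129]
width 0.05 [-0.6145  0.4868]
width 0.06 [-0.6179  0.4634]
width 0.07 [-0.6082  0.2573]
end [1.4000e-03 2.0396e+00]
L [0.5446699  0.31301804 0.07565861]
lin [-0.0829, 0.0015, 0.0245] ang [-0.0017, -0.3508, 0.0007] q [ 0.48  0.21 -0.39  0.97  0.   -0.2 ] f [1.9 1.6 5.3]
lin [-0.1035, 0.0016, 0.0808] ang [-0.0017, -0.3508, 0.0007] q [ 0.48  0.21 -0.39  0.97  0.   -0.2 ] f [1.9 1.6 5.3]
```

View pics/s1.png

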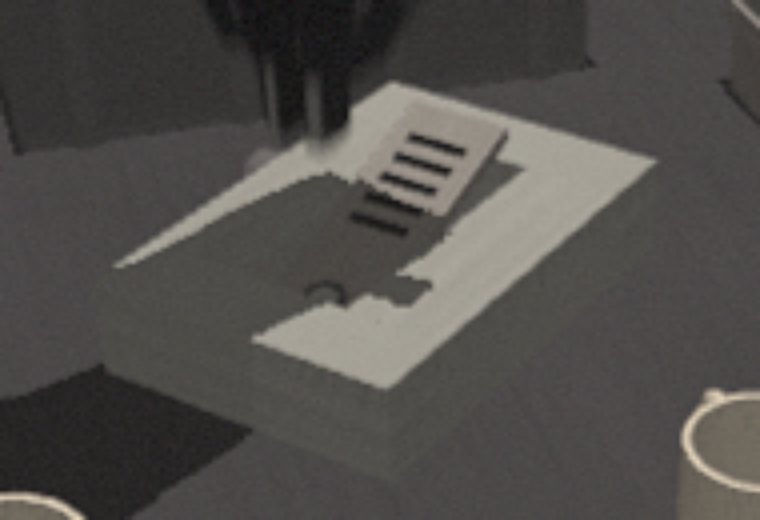

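The seat is tipped about 0.35 rad with the cover still in it. The crop shows the slotted end standing up out of the recess. Next I'll move to the pre-grasp pose.

Request:
apply_moves(linear=[[-0.041,0.001,0.01],[-0.083,0.0015,0.0245],[-0.083,0.0015,0.0245],[-0.083,0.0015,0.0245],[-0.083,0.0015,0.0245],[-0.083,0.0015,0.0245]], angular=[[0,-0.175,0],[-0.0017,-0.351,0],[-0.0017,-0.351,0],[-0.0017,-0.351,0],[-0.0017,-0.351,0],[-0.0017,-0.351,0]], hand=[1,1,1,1,1,1])

```text
t: 4.03
eef_pos: [0.5211, 0.2943, 0.1375]
eef_rot: [-0.942, 2.644, 0.169]
ft_force: [-0.6, 0.0, 0.8]
opening: 1.002
finger_force: 0.0
```

```bash
python3 - <<'E'
from h import *
th=.355;L=BC+ux*.0535+[0,0,.0756];Rg=Rt(YB,th)
go(L-Rg[:,2]*.011,Rg)
p,d=optics.read_camera("top");P=cloud("top",d)
cv2.imwrite("pics/t2.png",cv2.resize(p[150:350,100:300],None,fx=3,fy=3))
E
```

```text
lin [-0.0069, -0.0005, 0.0574] ang [0.0016, -0.0043, -0.0002] q [ 0.48  0.15 -0.61  0.47  0.07 -0.19] f [-0.6  0.   0.8]
```

View pics/t2.png

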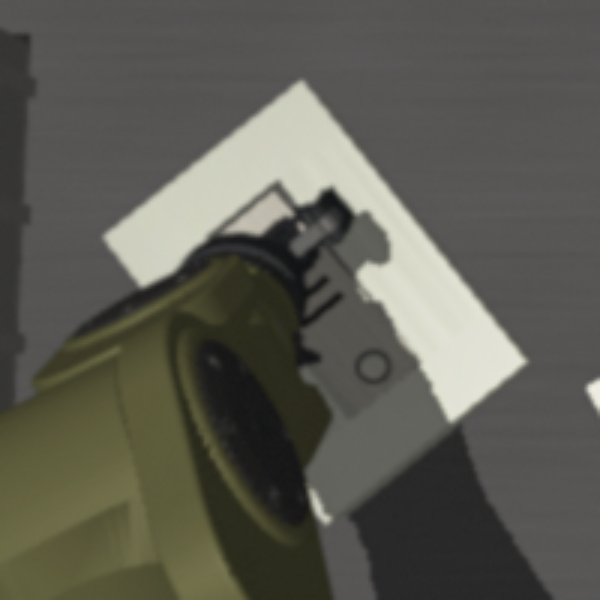

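The gripper's open fingers straddle the raised end and are lined up with the cover. Next I descend and grip.

Request:
apply_moves(linear=[[-0.007,-0.0005,0.02],[-0.007,-0.0005,0.04],[-0.007,-0.0005,0.0575],[-0.007,-0.0005,0.0575],[-0.007,-0.0005,0.0575],[-0.007,-0.0005,0.0575],[-0.007,-0.0005,0.0575],[-0.007,-0.0005,0.0575],[-0.007,-0.0005,0.0575],[-0.007,-0.0005,0.0575]], angular=[[0,-0.004,0],[0,-0.004,0],[0,-0.004,0],[0,-0.004,0],[0,-0.004,0],[0,-0.004,0],[0,-0.004,0],[0,-0.004,0],[0,-0.004,0],[0,-0.004,0]], hand=[1,1,1,1,-1,-1,-1,-1,-1,-1], newtons=80)

```text
t: 5.32
eef_pos: [0.5417, 0.3105, 0.0857]
eef_rot: [-0.94, 2.639, 0.171]
ft_force: [-0.6, -2.3, 3.7]
opening: 0.674
finger_force: 85.5
```

```bash
python3 - <<'E'
from h import *
s=robot.observe();L=BC+ux*.0535+[0,0,.0756]
print(s["eef_pos"],L+Rt(YB,.355)[:,2]*-.011)
p,d=optics.read_camera("side")
cv2.imwrite("pics/s3.png",cv2.resize(p[100:260,160:360],None,fx=4,fy=3.75))
# lift: along cover normal/up, 25mm then 100
p0=np.array(s["eef_pos"]);go(p0+[0,0,.12]-ux*.0,R.from_rotvec(s["eef_rot"]).as_matrix())
E
```

```text
[0.54174454 0.31054211 0.0857352 ] [0.5416995  0.31059544 0.08591411]
lin [-0.0419, 0.0001, -0.1125] ang [0.0001, -0.0001, -0.0] q [ 0.49  0.26 -0.62  0.34  0.07 -0.19] f [-0.4 -0.7  4. ]
```

View pics/s3.png

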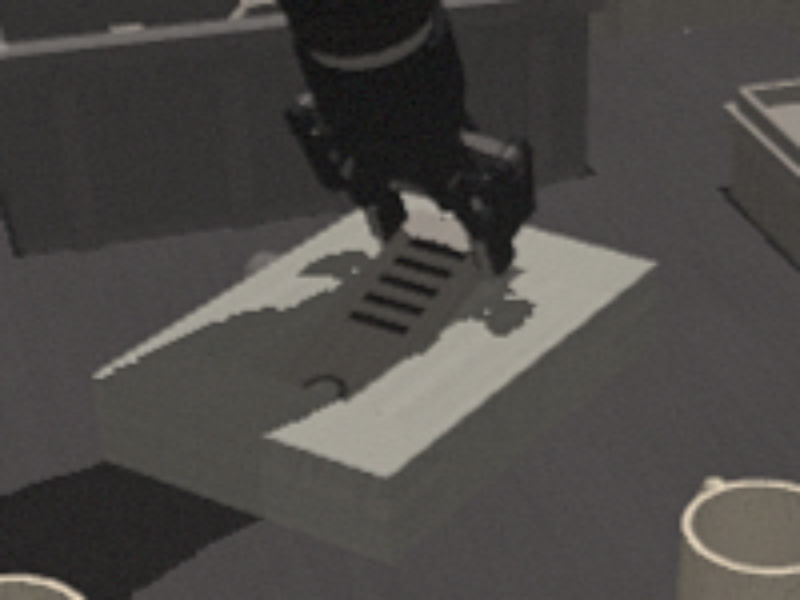

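Request:
apply_moves(linear=[[0,0,0],[-0.003,0,-0.006],[-0.007,0,-0.017],[-0.015,0,-0.038],[-0.03,0,-0.08],[-0.045,0,-0.12],[-0.055,0,-0.145],[-0.055,0,-0.145]], angular=[[0,0,0],[0,0,0],[0,0,0],[0,0,0],[0,0,0],[0,0,0],[0,0,0],[0,0,0]], hand=[-1,-1,-1,-1,-1,-1,-1,-1], newtons=110)

```text
t: 6.38
eef_pos: [0.5437, 0.3118, 0.2435]
eef_rot: [-0.939, 2.635, 0.172]
ft_force: [0.8, -0.2, -2.2]
opening: 0.665
finger_force: 117.7
```

```bash
python3 - <<'E'
from h import *
p,d=optics.read_camera("side");P=cloud("side",d)
cv2.imwrite("pics/s4.png",p[0:300,60:460])
a=np.radians(13);px=np.array([np.cos(a),np.sin(a),0]);py=np.array([-np.sin(a),np.cos(a),0])
spot=np.array([.5465,-.285,0])-.035*py;print("spot",spot)
T=spot+.062*px
go(T+[0,0,.22],Rt(13));go(T+[0,0,.03],Rt(13))
E
```

```text
spot [ 0.55437329 -0.31910295  0.        ]
lin [0.3198, -0.5231, -0.0975] ang [0.083, 0.3497, 0.4525] q [ 0.49  0.1  -0.41  0.71  0.07 -0.19] f [ 0.   0.  -4.1]
lin [0.3861, -0.5234, 0.0806] ang [0.083, 0.3497, 0.4525] q [ 0.49  0.1  -0.41  0.71  0.07 -0.19] f [ 0.   0.  -4.1]
```

View pics/s4.png

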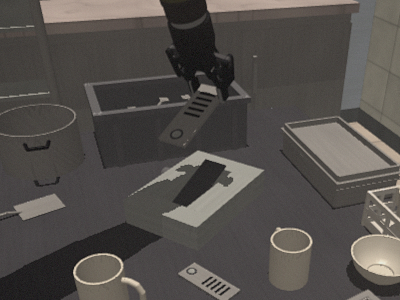

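The cover is held firmly, clear of the box, still tilted about 20°. Next I carry it over the pan and level it on the way.

Request:
apply_moves(linear=[[0.01,-0.017,-0.003],[0.032,-0.052,-0.01],[0.057,-0.093,-0.017],[0.085,-0.139,-0.026],[0.113,-0.185,-0.034],[0.142,-0.232,-0.043],[0.17,-0.278,-0.052],[0.199,-0.325,-0.06],[0.227,-0.371,-0.069],[0.256,-0.418,-0.078],[0.28,-0.458,-0.085],[0.3,-0.49,-0.091],[0.312,-0.51,-0.095],[0.32,-0.523,-0.0975],[0.32,-0.523,-0.0975],[0.32,-0.523,-0.0975]], angular=[[0,0,0],[0.008,0.035,0.045],[0.015,0.062,0.08],[0.022,0.093,0.12],[0.029,0.124,0.16],[0.037,0.155,0.2],[0.044,0.186,0.24],[0.052,0.217,0.28],[0.059,0.248,0.32],[0.066,0.279,0.36],[0.073,0.306,0.396],[0.078,0.328,0.424],[0.081,0.341,0.442],[0.083,0.35,0.4525],[0.083,0.35,0.4525],[0.083,0.35,0.4525]], hand=[-1,-1,-1,-1,-1,-1,-1,-1,-1,-1,-1,-1,-1,-1,-1,-1])

```text
t: 8.43
eef_pos: [0.6139, -0.3046, 0.2192]
eef_rot: [0.356, -3.119, -0.001]
ft_force: [0.5, -0.1, -2.2]
opening: 0.664
finger_force: 117.7
```

```bash
python3 - <<'E'
from h import *
p,d=optics.read_camera("top");P=cloud("top",d)
cv2.imwrite("pics/t5.png",p[100:360,300:600])
ps,ds=optics.read_camera("side");S=cloud("side",ds);cv2.imwrite("pics/s5.png",ps)
a=np.radians(13);px=np.array([np.cos(a),np.sin(a),0]);py=np.array([-np.sin(a),np.cos(a),0])
spot=np.array([.5465,-.285,0])-.035*py
for n,C in(("top",P),("side",S)):
    Q=C.reshape(-1,3)-spot;x=Q@px;y=Q@py
    for c in np.arange(-.1,.1,.02):
        m=(abs(x-c)<.005)&(abs(y)<.028)&(Q[:,2]>.06);print(n,c.round(2),m.sum(),np.median(Q[m,2]).round(4) if m.any() else 0)
go(spot+.062*px+[0,0,.04],Rt(13))
E
```

```text
top -0.1 0 0
top -0.08 77 0.2086
top -0.06 178 0.2091
top -0.04 177 0.2093
top -0.02 175 0.2098
top 0.0 177 0.2098
top 0.02 336 0.2125
top 0.04 320 0.2125
top 0.06 5 0.2103
top 0.08 33 0.4849
side -0.1 0 0
side -0.08 424 0.2084
side -0.06 419 0.2097
side -0.04 398 0.2097
side -0.02 380 0.2101
side 0.0 693 0.2116
side 0.02 4234 0.4451
side 0.04 3006 0.3876
side 0.06 438 0.212
side 0.08 110 0.2115
lin [-0.0006, -0.0009, 0.1797] ang [-0.0001, -0.0014, 0.0011] q [-0.46  0.49  0.13  1.21 -0.   -0.69] f [ 0.1  0.4 -1.9]
```

View pics/s5.png

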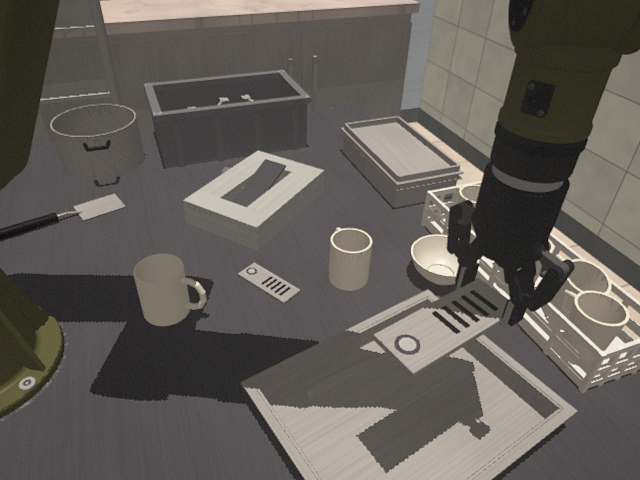

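The cover is level over the clear part of the pan, with its top about 0.21 m up. Next I lower it.

Request:
apply_moves(linear=[[0,-0.001,0.04],[0,-0.001,0.08],[0,-0.001,0.12],[0,-0.001,0.15],[0,-0.001,0.17],[0,-0.001,0.183],[0,-0.001,0.189],[0,-0.001,0.193],[0,-0.001,0.195],[0,-0.001,0.195]], angular=[[0,0,0],[0,0,0],[0,0,0],[0,0,0],[0,0,0],[0,0,0],[0,0,0],[0,0,0],[0,0,0],[0,0,0]], hand=[-1,-1,-1,-1,-1,-1,-1,-1,-1,-1])

```text
t: 9.78
eef_pos: [0.6147, -0.3068, 0.0252]
eef_rot: [0.355, -3.121, 0.002]
ft_force: [0.1, 0.6, -2.4]
opening: 0.665
finger_force: 117.7
```

Request:
apply_moves(linear=[[0,0,0.001],[0,0,0.002],[0,0,0.003],[0,0,0.003]], angular=[[0,0,0],[0,0,0],[0,0,0],[0,0,0]], hand=[-1,-1,-1,-1])

```text
t: 10.28
eef_pos: [0.6147, -0.3068, 0.0249]
eef_rot: [-0.355, 3.121, -0.002]
ft_force: [-7.6, 2.6, 17.1]
opening: 0.667
finger_force: 128.4
```

Request:
apply_moves(linear=[[0,0,-0.002],[0,0,-0.003],[0,0,-0.003],[0,0,-0.003],[0,0,-0.003],[0,0,-0.003]], angular=[[0,0,0],[0,0,0],[0,0,0],[0,0,0],[0,0,0],[0,0,0]], hand=[-1,-1,1,1,1,1], newtons=25)

```text
t: 11.02
eef_pos: [0.6143, -0.3065, 0.0245]
eef_rot: [0.355, -3.12, 0.001]
ft_force: [0.2, 0.3, 0.1]
opening: 1.002
finger_force: 0.0
```

Request:
apply_moves(linear=[[0,0,-0.01],[0,0,-0.05],[0,0,-0.1],[0,0,-0.15],[0,0,-0.2],[0,0,-0.2]], angular=[[0,0,0],[0,0,0],[0,0,0],[0,0,0],[0,0,0],[0,0,0]], hand=[1,1,1,-1,-1,-1])

```text
t: 11.78
eef_pos: [0.6171, -0.3076, 0.2311]
eef_rot: [-0.355, 3.115, -0.01]
ft_force: [-0.2, -0.9, -0.2]
opening: 0.378
finger_force: 0.0
```

```bash
python3 - <<'E'
from h import *
p,d=optics.read_camera("side");S=cloud("side",d)
cv2.imwrite("pics/s6.png",p)
a=np.radians(13);px=np.array([np.cos(a),np.sin(a),0]);py=np.array([-np.sin(a),np.cos(a),0])
spot=np.array([.5465,-.285,0])-.035*py
Q=S.reshape(-1,3)-spot;x=Q@px;y=Q@py
for c in np.arange(-.1,.12,.02):
    m=(abs(x-c)<.005)&(abs(y)<.025)&(Q[:,2]<.05);print(c.round(2),np.median(Q[m,2]).round(4) if m.any() else 0)
# seat
Q=S.reshape(-1,3)-BC;a=Q@ux;b=Q@np.array([-.632,.775,0])
for c in np.arange(-.06,.09,.02):
    m=(abs(a-c)<.004)&(abs(b)<.02);print("seat",c.round(2),np.median(Q[m,2]).round(4) if m.any() else 0)
th=.36;E=BC+ux*(-.01+.08*np.cos(th)-.007*np.sin(th))+[0,0,.04+.08*np.sin(th)+.007*np.cos(th)];print(E)
go(E+[0,0,.075],Rt(YB))
E
```

```text
-0.1 0.0041
-0.08 0.0079
-0.06 0.0123
-0.04 0.0121
-0.02 0.0121
0.0 0.0121
0.02 0.0122
0.04 0.0123
0.06 0.0123
0.08 0.0119
0.1 0.0041
seat -0.06 0.0333
seat -0.04 0.0369
seat -0.02 0.0439
seat 0.0 0.0513
seat 0.02 0.0586
seat 0.04 0.0654
seat 0.06 0.0728
seat 0.08 0.0345
[0.55156452 0.31864048 0.07473322]
lin [-0.0778, 0.6244, 0.0759] ang [-0.0046, 0.0018, -0.4573] q [-0.46  0.49  0.15  1.22 -0.   -0.69] f [-0.4  0.8 -1.4]
```

View pics/s6.png

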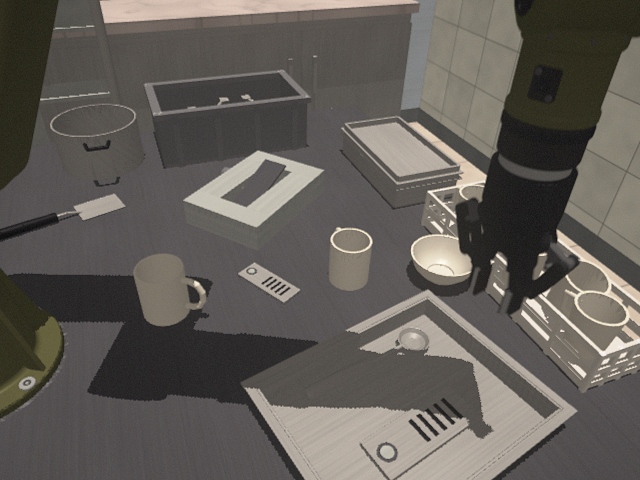

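The cover lies flat in the pan with its top at 12 mm. The spoon and mug have not moved, and the seat is still tipped. Next I go above the seat's raised end.

```bash
python3 -c "
from h import *
go(BC+.06*ux+[0,0,.15],Rt(YB))"
```

```text
lin [-0.0756, 0.6234, 0.0757] ang [-0.0046, 0.0018, -0.4573] q [-0.46  0.49  0.15  1.22 -0.   -0.69] f [-0.4  0.8 -1.4]
```

Request:
apply_moves(linear=[[-0.007,0.06,0],[-0.014,0.12,0.007],[-0.021,0.18,0.02],[-0.028,0.24,0.03],[-0.035,0.3,0.04],[-0.042,0.36,0.045],[-0.05,0.42,0.05],[-0.058,0.48,0.055],[-0.065,0.54,0.06],[-0.072,0.6,0.07],[-0.0756,0.6234,0.0757],[-0.0756,0.6234,0.0757],[-0.0756,0.6234,0.0757]], angular=[[0,0,0],[0,0,-0.05],[0,0,-0.1],[0,0,-0.15],[0,0,-0.2],[0,0,-0.25],[0,0,-0.3],[0,0,-0.35],[0,0,-0.4],[0,0,-0.44],[0,0,-0.457],[0,0,-0.457],[0,0,-0.457]], hand=[-1,-1,-1,-1,-1,-1,-1,-1,-1,-1,-1,-1,-1])

```text
t: 13.45
eef_pos: [0.5477, 0.3166, 0.1479]
eef_rot: [1.051, -2.958, 0.002]
ft_force: [-0.1, -1.2, 0.1]
opening: -0.003
finger_force: 0.0
```

```bash
python3 -c "
from h import *
go(BC+.06*ux+[0,0,.072],Rt(YB))"
```

```text
lin [-0.0021, -0.0009, 0.0759] ang [-0.0002, -0.0032, -0.0015] q [ 0.52  0.44 -0.12  1.01 -0.   -0.16] f [-0.1 -1.2  0.1]
```

Request:
apply_moves(linear=[[-0.002,-0.001,0.03],[-0.002,-0.001,0.044],[-0.002,-0.001,0.05],[-0.002,-0.001,0.055],[-0.002,-0.001,0.06],[-0.002,-0.001,0.065],[-0.002,-0.001,0.07],[-0.002,-0.001,0.074],[-0.002,-0.001,0.0765],[-0.002,-0.001,0.0775],[-0.002,-0.001,0.0775]], angular=[[0,0,0],[0,0,0],[0,0,0],[0,0,0],[0,0,0],[0,0,0],[0,0,0],[0,0,0],[0,0,0],[0,0,0],[0,0,0]], hand=[-1,-1,-1,-1,-1,-1,-1,-1,-1,-1,-1])

```text
t: 14.82
eef_pos: [0.5499, 0.3186, 0.0719]
eef_rot: [1.053, -2.958, -0.0]
ft_force: [-1.3, 0.0, 9.6]
opening: -0.0
finger_force: 4.6
```

Request:
apply_moves(linear=[[0,0,0.001],[0,0,0.0015],[0,0,0],[0,0,-0.04],[0,0,-0.1],[-0.02,0.0,-0.15],[-0.02,0.06,-0.18],[-0.02,0.12,-0.18],[-0.02,0.15,-0.18],[-0.02,0.15,-0.18]], angular=[[0,0,0],[0,0,0],[0,0,0],[0,0,0],[0,0,0],[0,0,0],[0,0,0],[0,0,0],[0,0,0],[0,0,0]], hand=[-1,-1,-1,-1,-1,-1,-1,-1,-1,-1])

```text
t: 16.08
eef_pos: [0.4687, 0.4488, 0.2502]
eef_rot: [1.058, -2.954, 0.001]
ft_force: [0.1, -0.2, 0.3]
opening: -0.001
finger_force: 0.0
```

```bash
python3 - <<'E'
from h import *
p,d=optics.read_camera("side");S=cloud("side",d);cv2.imwrite("pics/s7.png",p)
Q=S.reshape(-1,3)-BC;a=Q@ux;b=Q@np.array([-.632,.775,0])
m=(abs(a)<.07)&(abs(b)<.02)&(Q[:,2]>.03)&(Q[:,2]<.08)
f=np.polyfit(a[m],Q[m,2],1);print("seat slope",f,m.sum())
a=np.radians(13);px=np.array([np.cos(a),np.sin(a),0]);py=np.array([-np.sin(a),np.cos(a),0])
Q=S.reshape(-1,3)-(np.array([.5465,-.285,0])-.035*py);x=Q@px;y=Q@py
m=(abs(x)<.06)&(abs(y)<.02)&(Q[:,2]<.05);print("cover",np.polyfit(x[m],Q[m,2],1))
E
```

```text
seat slope [-0.00017295  0.04697456] 633
cover [0.0007846  0.01220226]
```

View pics/s7.png

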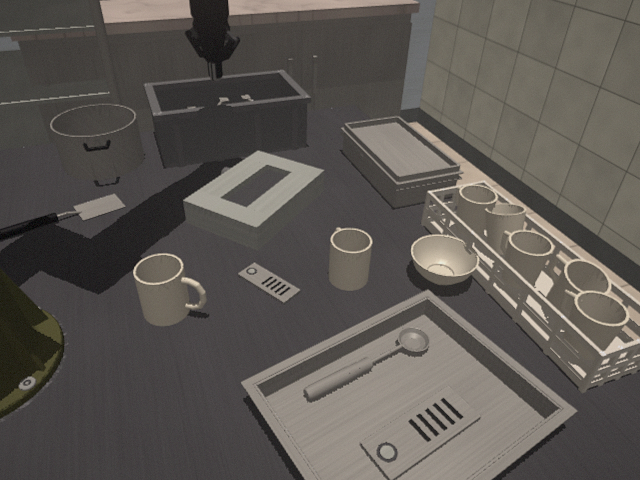

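The seat is level, the cover lies flat in the pan beside the spoon, and the arm is clear.

```bash
python3 -c "
from cell import order
print(order.sign_off())"
```

```text
the job is handed in; nothing more can be done
None
```

I've handed the job in: the cover lies flat in the pan beside the spoon, the rocking seat is level, and the mug and spoon look undisturbed; no verdict came back.

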